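# Make up two repair kits in foam-lined kit trays

## Robot

A 6-joint arm with a two-finger parallel gripper is mounted at the origin on a cart in front of the work surface, level with it; the furniture and walls round the work are solid. World frame = base frame: x ahead of the robot, y to its left, z up, the work surface at z = 0. Lengths are in m, angles in rad, forces in N, time in s.
With the tool pointing down it reaches from about 0.425 to 0.95 m from the base axis. Payload 3.5 kg.
Tool frame: the origin (TCP) lies at the very end of the fingers, on their centre line; the grasp point (between the pads) lies 19 mm behind it (env.pinch_z is the z of the grasp point in the tool frame, in m); z points along the fingers, y is the line along which they close (so a half turn about z gives the same grasp; the last joint's range is limited). The gripper opens to 85 mm and grips with 20 to 120 N. Pads are 22 mm wide; open, the fingers measure 114 mm over their backs; the gripper's body (76 mm by 85 mm) begins 54 mm behind the grasp point. The pads swing forward as they close: fully open they stand 13 mm farther back than shut.
Start: joints at [-1.357, 0.286, 1.577, -0, 1.279, -0.15], TCP at [0.24, -0.631, 0.231] pointing down, gripper open.
Joint ranges: [-2.77, 2.77], [-0.9, 2.22], [0.21, 2.48], [-1.53, 4.67], [0.24, 2.81], [-2.84, 2.84]. Speed limits (rad/s): [2.79, 2.79, 3.14, 3.14, 3.14, 3.14].

## Interface

Orientations are given as a unit quaternion [w, x, y, z].
In Python, from workcell import env, inverse_kinematics, imaging, monitor gives the robot as it stands. Calls block until the motion is done:
- env.movep(position, orientation): joint-space move of the TCP to a pose.
- env.move_linear(position, frame=None, speed=0.15): straight line of the TCP; frame=None keeps the orientation; speed is the mean speed in m/s.
- env.movej(angles): joint-space move.
- env.move_gripper(opening, effort=None): opening from 0.0 (shut) to 1.0 (fully open); effort is the grip in N (None keeps the last); returns when the fingers have stopped.
- env.hold(seconds).
- inverse_kinematics(position, orientation): joint angles nearest the present ones, or None.
- imaging.capture(name): name is "side" or "top"; returns the picture (384x512x3 uint8, blue, green, red); there is no depth.
- imaging.camera_model(name): a dict with "fx", "fy", "cx", "cy" (pixels), "xyz" and "rotation" of the camera in the world. Camera axes: x right, y down, z forward; pixel columns grow to the right and rows downward; lengths in m; the calibration is good to about 2 mm. A picture is of the moment at which its call begins. camera_model takes no time and is no camera call.
A pose or a line that the arm cannot do raises env.MotionError and nothing moves.
- env.sign_off(): hands the job in; it is judged then, once.
Readings, each from a call of its own:
- monitor.get_time_s(): time.
- monitor.get_joint_positions(): joint angles.
- monitor.get_qvel(): joint speeds.
- monitor.get_joint_efforts(): joint torques, N m.
- monitor.get_ee_pos(): TCP position.
- monitor.get_eef_rot(): TCP orientation.
- monitor.get_contact_force(): force on the tool from outside, world axes, zero at the start.
- monitor.get_wrist_torque(): the same for the moment, N m.
- monitor.get_finger_gap(): opening from 0.0 (shut) to 1.0 (fully open).
- monitor.get_grip_force(): force on a finger pad.
Only numpy, scipy, OpenCV 4.12 (cv2) and the standard library are available. Lean on these libraries where they do the work, as an engineer would, in place of code of your own. Each camera call takes 0.05 s, during which the arm holds its last target. There are 200 camera calls.

## Task

Make up the two repair kits from the stock standing at the left of the bench. The lamp kit, in the yellow tray, gets the finned aluminium driver, the grey relay module and the spool of solder; the motor-starter kit, in the blue tray, gets the blue contactor and the yellow tape measure. Set every part down gently, upright and fully into the nest cut for it, and leave the red battery and the red tub of screws, which belong to neither kit, where they stand.

Things in the scene. Friction and masses are not known exactly. Their poses are not given: they have to be found in the camera images.
- driver_mid (a point): Finned bare-aluminium driver case in the stock (not the one clamped in the test jig, nor the spares at the far right): a block 96 x 56 mm, 66 mm tall, about 0.33 kg. Point at its centre, 33 mm above its underside; x along the 96 mm, y across the 56 mm width (grip it there), z up. Goes into the yellow tray.
- module_mid (a point): Grey relay module with black terminals on top: block 45 x 62 mm, 48 mm tall (52 over the terminals), 0.22 kg. Point at the block's centre, 24 mm above its underside; x across the 45 mm width (grip it there), y along the 62 mm, z up. Goes into the yellow tray.
- spool_mid (a point): Spool of bright solder wire standing on its flange, 60 mm diameter, 46 mm tall, 0.26 kg. Point on its axis, 23 mm above its underside; z up along the axis; may be gripped across the flange in any direction. Goes into the yellow tray.
- contactor_mid (a point): Blue contactor with an orange plunger on top: block 46 x 56 mm, 60 mm tall (75 over the plunger), 0.31 kg. Point at the block's centre, 30 mm above its underside; x across the 46 mm width (grip it there), y along the 56 mm, z up. Goes into the blue tray.
- tape_mid (a point): Yellow tape measure standing upright on its edge, body 30 x 65 mm, 60 mm tall, 0.18 kg. Point at its centre, 30 mm above its underside; x across the 30 mm thickness (grip it there), y along the 65 mm, z up. Goes into the blue tray.
- battery_mid (a point): Red lantern battery with a yellow and black band, 60 x 60 mm, 74 mm tall with its terminals; it stands among the stock and belongs to neither kit: leave it (a like one stands as scenery at the far right). Point 31 mm above its underside.
- tub: Small red round tub of screws, 68 mm diameter at the rim, 36 mm tall, loose, in front of the test jig; leave it. Origin at the centre of its underside.
- tray_yellow: Yellow kit tray, fixed, 143 (x) x 266 (y) mm, rim 27 mm high; dark foam (top at 24 mm) with nests down to a yellow floor at 14 mm. Origin: centre of underside, z up. Nest centres at x = 0: long 112 (x) x 72 (y) for the driver, y = +80 mm; 76 x 60 for the module, y = +1; round 74 for the spool, y = -79. Nests 10 mm deep, 7 mm play all round, too narrow for fingers: hold parts by their upper half.
- tray_blue: Blue kit tray, fixed, 143 (x) x 151 (y) mm, rim 27 mm high; dark foam (top at 24 mm) with nests down to a blue floor at 14 mm. Origin: centre of underside, z up. Nest centres at x = 0: 70 (x) x 60 (y) for the contactor, y = +28.5 mm; narrow 80 x 44 for the tape measure, y = -36.5. Nests 10 mm deep, 7 mm play all round, too narrow for fingers: hold parts by their upper half.

How it is judged:
By the outcome, as a careful person would: the job done as asked, in the order asked, and still so for the second after the job is handed in, with the robot touching nothing.
It also fails if it takes over 144 s, if anything falls off the work surface, if the arm or the gripper's body presses on something with over 40 N, if the wrist force passes 120 N, or if a joint passes its speed limit or range.

## Working session

There is one attempt and no reset: what is moved stays moved. The work goes in short steps, each a Python script; the robot and the scene stay as the last script left them, time stands still between calls to the robot, and variables do not carry over. Pictures are saved under pics/ and viewed, at most 14 in all, crops included, and the job is handed in when it is done.

```bash
ls; mkdir -p pics; python3 - <<'E'
from workcell import env, imaging, monitor
import cv2
for n in("side","top"):
    im=imaging.capture(n); cv2.imwrite(f"pics/{n}0.png",cv2.resize(im,(800,600),interpolation=cv2.INTER_CUBIC)); cv2.imwrite(f"raw_{n}0.png",im)
    print(n,imaging.camera_model(n))
print(env.pinch_z,monitor.get_time_s(),monitor.get_eef_rot())
E
```

```text
pics
side {'fx': 361.7735165775153, 'fy': 361.7735165775153, 'cx': 256.32763090997156, 'cy': 188.90334899164486, 'xyz': array([0.51584106, 0.63602375, 0.66962201]), 'rotation': array([-0.0030318 ,  0.00585299,  0.91900581, -0.39418888])}
top {'fx': 395.27930161338725, 'fy': 395.27930161338725, 'cx': 261.76027865998907, 'cy': 193.98512009446245, 'xyz': array([ 0.45597698, -0.04187165,  1.18514059]), 'rotation': array([-0.02730728,  0.7096937 , -0.70394229,  0.00737701])}
-0.0187 0.1 [-1.09874142e-03  9.83498463e-01  1.80913142e-01 -3.89842072e-05]
```

View pics/top0.png

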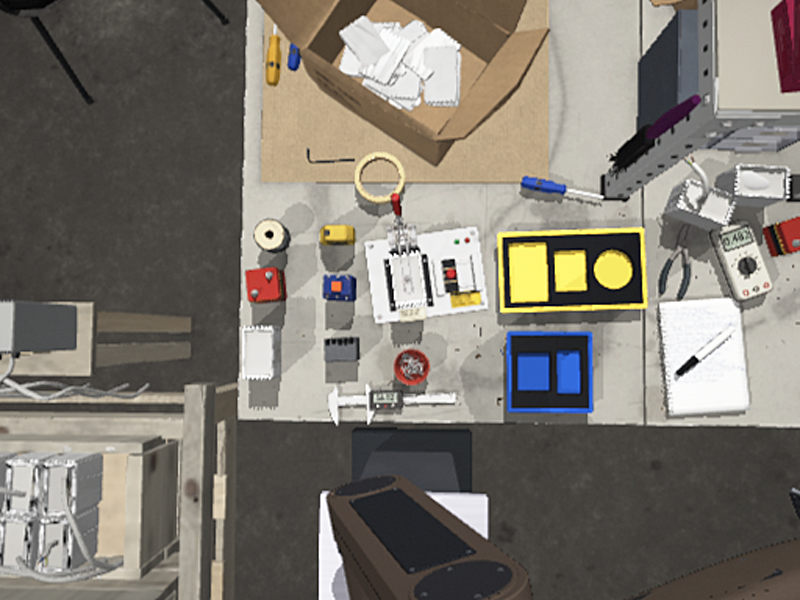

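View pics/side0.png

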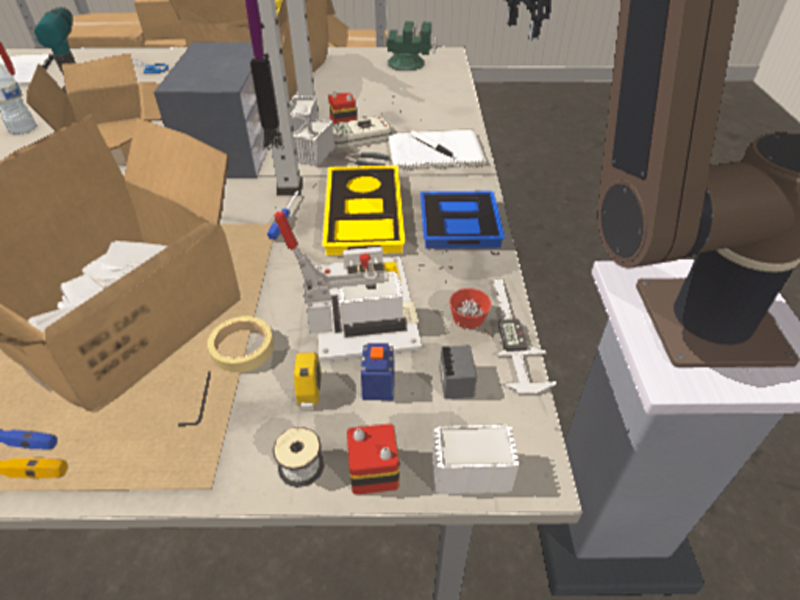

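The top view shows the stock at the left: spool (270,236), battery (266,285), driver (258,352), tape (337,235), contactor (339,287) and module (341,348). The yellow tray is at (572,270) and the blue tray at (549,372). I'll zoom in for corners.

```bash
python3 - <<'E'
import cv2,numpy as np
def crop(src,x0,y0,w,h,s,out):
    im=cv2.imread(src)[y0:y0+h,x0:x0+w]; im=cv2.resize(im,None,fx=s,fy=s,interpolation=cv2.INTER_CUBIC)
    for k in range(0,w,10): cv2.putText(im,str(x0+k),(k*s,10),0,.35,(0,0,255),1); cv2.line(im,(k*s,12),(k*s,18),(0,0,255),1)
    for k in range(10,h,10): cv2.putText(im,str(y0+k),(0,k*s+4),0,.35,(0,0,255),1)
    cv2.imwrite(out,im)
crop("raw_top0.png",145,130,95,120,5 if 0 else 5,"pics/topc.png")
crop("raw_side0.png",170,210,180,110,4,"pics/sidec.png")
E
```

```text
(no output)
```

View pics/topc.png

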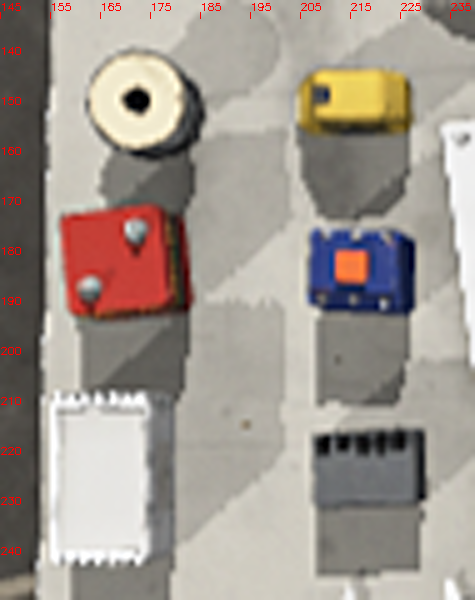

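View pics/sidec.png

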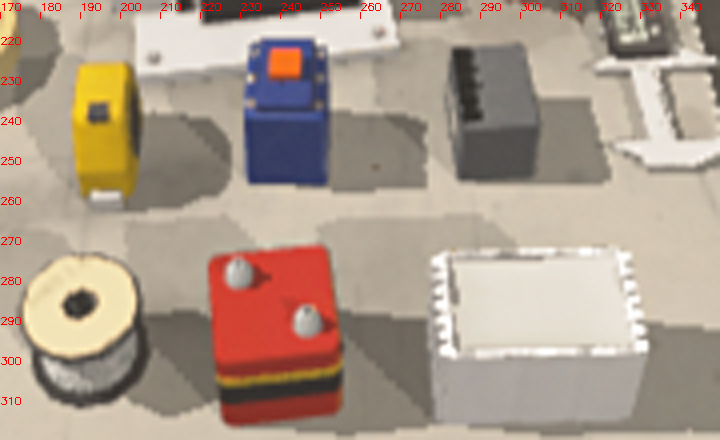

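The crops give usable corners. Top crop: driver top face (52..150, 397..562), module (312..424, 434..503), contactor (310..414, 231..306), tape (300..410, 69..132), spool hole (136,100). Side crop: the same faces. I'll fit the poses from both views.

```bash
cat > geo.py <<'E'
import numpy as np, cv2
from scipy.spatial.transform import Rotation as R
from scipy.optimize import least_squares
from workcell import imaging
class Cam:
    def __init__(s,n):
        m=imaging.camera_model(n); s.f=m["fx"];s.c=np.array([m["cx"],m["cy"]]);s.p=np.array(m["xyz"]);q=m["rotation"];s.R=R.from_quat([q[1],q[2],q[3],q[0]]).as_matrix()
    def proj(s,P):
        v=(np.atleast_2d(P)-s.p)@s.R; return s.f*v[:,:2]/v[:,2:]+s.c
    def back(s,uv,z):
        uv=np.atleast_2d(uv); d=np.c_[(uv-s.c)/s.f,np.ones(len(uv))]@s.R.T
        return s.p+d*((z-s.p[2])/d[:,2])[:,None]
top,side=Cam("top"),Cam("side")
E
cat > m1.py <<'E'
from geo import *
T=lambda u:(np.array(u,float)+.5)/5-.5+[145,130]
S=lambda u:(np.array(u,float)+.5)/4-.5+[170,210]
n=np.nan
parts={
"driver":(48,28,66,[(1,1,1),(1,-1,1),(-1,-1,1),(-1,1,1)],[(52,397),(150,397),(149,562),(52,562)],
  [(1,-1,1),(-1,-1,1),(-1,1,1),(1,1,1),(1,1,0),(-1,1,0)],[(433,252),(632,250),(648,352),(432,355),(432,418),(636,420)]),
"module":(22.5,31,48,[(1,1,1),(1,-1,1),(-1,-1,1),(-1,1,1)],[(312,436),(422,430),(424,502),(315,503)],
  [(-1,-1,1),(-1,1,1),(1,1,1),(1,1,0),(-1,1,0)],[(522,45),(538,118),(458,122),(460,178),(532,178)]),
"contactor":(23,28,60,[(1,1,1),(1,-1,1),(-1,-1,1),(-1,1,1)],[(312,230),(414,232),(414,310),(310,303)],
  [(1,-1,1),(-1,-1,1),(-1,1,1),(1,1,1),(1,1,0),(-1,1,0)],[(250,42),(315,42),(328,110),(245,110),(250,183),(327,184)]),
"tape":(15,32.5,60,[(0,1,.5),(0,-1,.5),(1,0,1),(-1,0,.5)],[(300,n),(410,n),(n,69),(n,132)],
  [(1,1,.5),(-1,1,.5)],[(77,n),(136,n)]),
"spool":(30,30,46,[(0,0,1)],[(136,100)],[(0,0,1)],[(80,305)]),
"battery":(30,30,62,[(1,1,1),(1,-1,1),(-1,-1,1),(-1,1,1)],[(62,215),(163,205),(172,300),(72,315)],[],[])}
for k,(a,b,h,tc,tp,sc,sp) in parts.items():
    sz=np.array([a,b,h])/1000
    def res(p):
        c,s=np.cos(p[2]),np.sin(p[2]); M=np.array([[c,-s,0],[s,c,0],[0,0,1]])
        f=lambda C:(np.array(C)*sz)@M.T+[p[0],p[1],0]
        r=[(top.proj(f(tc))-T(tp)).ravel()]
        if sc:r.append((side.proj(f(sc))-S(sp)).ravel())
        r=np.concatenate(r); return np.r_[r[~np.isnan(r)],.5*p[2]]
    s=least_squares(res,[.6,.3,0]); print(k,s.x.round(4),"r",np.hypot(*s.x[:2]).round(3),"rms px",np.sqrt(np.mean(s.fun**2)).round(2),"max",abs(s.fun).max().round(2))
for nm,C in(("top",top),("side",side)):
    im=cv2.imread(f"raw_{nm}0.png"); hsv=cv2.cvtColor(im,cv2.COLOR_BGR2HSV)
    for k,lo,hi,(W,L) in(("yellow",(22,150,90),(34,255,255),(143,266)),("blue",(100,150,60),(125,255,255),(143,151))):
        m=cv2.inRange(hsv,lo,hi); 
        if nm=="top": m[:,:310]=0; m[:140]=0; m[:,420:]=0
        else: m[:,:200]=0; m[165:]=0; m[:100]=0; m[:,325:]=0
        nn,lab,st,ce=cv2.connectedComponentsWithStats(m)
        o=1+np.argsort(-st[1:,4])[:4]
        print(nm,k,[ (st[i].tolist()) for i in o])
        pts=np.argwhere(lab==o[0])[:,::-1].astype(float)
        r=cv2.minAreaRect((C.back(pts,.027)[:,:2]*1000).astype(np.float32)); print("  rim",np.round(r[0],1),np.round(r[1],1),round(r[2],2))
        for i in o[1:]:
            pts=np.argwhere(lab==i)[:,::-1].astype(float); r=cv2.minAreaRect((C.back(pts,.014)[:,:2]*1000).astype(np.float32)); print("  nest",np.round(r[0],1),np.round(r[1],1),round(r[2],2))
# lever tip, post
def tri(t,s):
    t=(np.array(t)+.5)*.64-.5; s=(np.array(s)+.5)*.64-.5
    q=least_squares(lambda P:np.r_[(top.proj(P)-t)[0],(side.proj(P)-s)[0]],[.7,0,.1]); return q.x.round(3),abs(q.fun).max().round(1)
print("lever tip",tri((396,200),(281,216)),"post",tri((610,190),(288,188)),"knob",tri((400,228),(366,258)))
E
python3 m1.py
```

```text
driver [ 0.4198  0.2652 -0.0057] r 0.497 rms px 0.74 max 1.97
module [0.4271 0.1152 0.0409] r 0.442 rms px 0.85 max 2.08
contactor [0.5419 0.1196 0.0094] r 0.555 rms px 1.08 max 3.04
tape [0.6399 0.1285 0.0244] r 0.653 rms px 0.3 max 0.44
spool [0.6401 0.2538 0.    ] r 0.689 rms px 0.17 max 0.25
battery [0.5453 0.2594 0.1243] r 0.604 rms px 0.48 max 0.88
top yellow [[321, 148, 93, 52, 477], [380, 160, 25, 25, 464], [354, 160, 22, 27, 235], [325, 155, 26, 39, 230]]
  rim [ 575.1 -315.1] [145.6 266.5] 2.25
  nest [ 581.2 -392.1] [71.1 70.3] 0.29
  nest [ 578.1 -311.6] [77.8 59.1] 2.54
  nest [ 574.9 -233.1] [113.7  73. ] 2.33
top blue [[324, 212, 55, 52, 579], [331, 226, 21, 24, 502], [356, 224, 16, 28, 443]]
  rim [ 388.  -269.1] [148.  156.2] 0.06
  nest [ 387.2 -242.4] [67.8 58.5] 0.01
  nest [ 388. -308.] [43.7 79.3] 89.84
side yellow [[206, 106, 53, 57, 1158], [220, 127, 25, 10, 240], [222, 113, 22, 11, 187]]
  rim [ 577.3 -299.9] [150.9 299. ] 2.06
  nest [ 579.1 -317.3] [49.5 76.1] 89.33
  nest [ 581.  -395.3] [60.5 70.4] 89.34
side blue [[269, 123, 54, 35, 401], [284, 139, 23, 11, 217], [281, 129, 25, 6, 145], [278, 157, 1, 1, 1]]
  rim [ 388.  -256.3] [174.8 149.4] 89.95
  nest [ 386.  -248.6] [65.4 50.4] 0.41
  nest [ 386.5 -314.7] [27.5 76.4] 89.33
  nest [ 441.6 -186.5] [0. 0.] 0.0
lever tip (array([0.668, 0.008, 0.222]), np.float64(0.6)) post (array([ 0.736, -0.389,  0.01 ]), np.float64(1.2)) knob (array([0.59 , 0.004, 0.147]), np.float64(16.9))
```

Poses are consistent: residuals under 1.1 px rms and nest sizes matching those given. The yellow tray is yawed about 2.3° and the lever tip is 0.222 m high. Next I'll write the helper, check IK for all parts and move the driver.

```bash
cat > rob.py <<'E'
import numpy as np, cv2
from scipy.spatial.transform import Rotation as R
from workcell import env, inverse_kinematics as IK, imaging, monitor
TY=(.5775,-.3136,np.radians(2.28)); TB=(.3876,-.2713,0.)
def nest(t,y): return np.array([t[0]-np.sin(t[2])*y, t[1]+np.cos(t[2])*y])
H=np.pi/2; Z=.26
# name: pick xy, pick phi (closing line), place xy, place phi, TCP above underside, width
P={"driver":((.4198,.2652),H,nest(TY,.080),H+TY[2],.026,.056),
"module":((.4271,.1152),.03,nest(TY,.001),H+TY[2],.020,.045),
"spool":((.6401,.2538),H,nest(TY,-.079),0+TY[2],.014,.060),
"contactor":((.5419,.1196),.01,nest(TB,.0285),H,.026,.046),
"tape":((.6399,.1285),.02,nest(TB,-.0365),H,.024,.030)}
def quat(phi):
    y=np.array([np.cos(phi),np.sin(phi),0]); z=np.array([0,0,-1.]); x=np.cross(y,z)
    q=R.from_matrix(np.c_[x,y,z]).as_quat(); return [q[3],q[0],q[1],q[2]]
def plan(n):
    a,pa,b,pb,h,w=P[n]; best=None
    for i in(0,1,-1):
        for j in(0,1,-1):
            A=(pa+i*np.pi,pb+j*np.pi); q=[IK([*p,Z],quat(f)) for p,f in zip((a,b),A)]
            q2=[IK([*p,.03+h],quat(f)) for p,f in zip((a,b),A)]
            if any(v is None for v in q+q2): continue
            c=abs(q[0][5]-q[1][5])+.3*max(abs(q[0][5]),abs(q[1][5]))
            if best is None or c<best[0]: best=(c,A,q)
    return best
def lin(x,y,z,s=.15): env.move_linear([x,y,z],speed=s)
def fz(): return float(monitor.get_contact_force()[2])
def st(m): print(m,"t",round(monitor.get_time_s(),1),"tcp",np.round(monitor.get_ee_pos(),4),"gap",round(float(monitor.get_finger_gap())*85,1),"grip",np.round(monitor.get_grip_force(),1),"F",np.round(monitor.get_contact_force(),1))
VIA=(.49,0.)
def via(phi):
    q=IK([*VIA,Z],quat(phi)); env.movej(q)
def pick(n,pl,usevia=True):
    a,pa,b,pb,h,w=P[n]
    if usevia: via(pl[1][0])
    env.movej(IK([*a,Z],quat(pl[1][0])))
    env.move_gripper(1.0)
    lin(*a,h+.09,.25); lin(*a,h,.08)
    env.move_gripper(0.,45); st("gripped "+n)
    lin(*a,h+.02,.06); st("lifted"); lin(*a,Z,.25)
def place(n,pl):
    a,pa,b,pb,h,w=P[n]
    via((pl[1][0]+pl[1][1])/2)
    env.movej(IK([*b,Z],quat(pl[1][1])))
    lin(*b,.10+h,.2); lin(*b,.018+h,.07); f0=fz(); st("above")
    for z in np.arange(.0165,.0085,-.001):
        lin(*b,z+h,.02); d=fz()-f0
        if d>2.5: break
    print("touch z",round(z,4),"dF",round(d,1))
def release(n):
    a,pa,b,pb,h,w=P[n]; p=monitor.get_ee_pos()
    env.move_gripper(min(1,(w+.010)/.085)); st("released")
    lin(p[0],p[1],p[2]+.06,.08); lin(p[0],p[1],Z,.25)
E
python3 - <<'E'
from rob import *
for n in P:
    b=plan(n); print(n,None if b is None else (np.round(b[1],2),np.round(b[2],2).tolist()))
print(IK([*VIA,Z],quat(H)))
pl=plan("driver"); pick("driver",pl); st("up")
E
```

```text
driver (array([4.71, 4.75]), [[0.36, -0.14, 1.97, -0.0, 1.31, 1.93], [-0.55, 0.15, 1.69, -0.0, 1.31, 0.98]])
module (array([0.03, 4.75]), [[0.03, -0.27, 2.09, -0.0, 1.33, 0.0], [-0.65, 0.23, 1.6, -0.0, 1.32, 0.88]])
spool (array([1.57, 0.04]), [[0.23, 0.3, 1.51, -0.0, 1.33, -1.34], [-0.74, 0.32, 1.48, -0.0, 1.34, -0.78]])
contactor (array([ 0.01, -1.57]), [[0.03, -0.0, 1.84, -0.0, 1.3, 0.02], [-0.78, -0.24, 2.06, -0.0, 1.32, 0.79]])
tape (array([ 0.02, -1.57]), [[0.04, 0.22, 1.61, -0.0, 1.32, 0.02], [-0.88, -0.14, 1.98, -0.0, 1.31, 0.69]])
[-2.07402094e-01 -1.53996461e-01  1.98784419e+00 -4.44089210e-16
  1.30774493e+00 -1.77819842e+00]
gripped driver t 6.2 tcp [0.4205 0.2655 0.0267] gap 55.4 grip 49.2 F [0.6 0.8 2.8]
lifted t 6.7 tcp [0.4198 0.2652 0.0463] gap 55.0 grip 48.8 F [ 0.2  0.8 -1.9]
up t 7.7 tcp [0.4188 0.2648 0.2578] gap 55.3 grip 48.7 F [ 0.7  1.2 -2.5]
```

```bash
sed -i 's|    via((pl\[1\]\[0\]+pl\[1\]\[1\])/2)|    via(pl[1][0]+(((pl[1][1]-pl[1][0]+np.pi)%(2*np.pi))-np.pi)/2)|' rob.py; grep -n "via(pl" rob.py; cat >> rob.py <<'E'
def shot(tag):
    t,s=imaging.capture("top"),imaging.capture("side")
    a=cv2.resize(t[135:275,305:425],None,fx=3.3,fy=3.3,interpolation=cv2.INTER_CUBIC)
    b=cv2.resize(s[90:170,195:335],None,fx=2.8,fy=2.8,interpolation=cv2.INTER_CUBIC)
    c=np.zeros((462,800,3),np.uint8); c[:a.shape[0],:a.shape[1]]=a; c[:b.shape[0],400:400+b.shape[1]]=b
    cv2.imwrite(f"pics/{tag}.png",c); cv2.imwrite(f"raw_top_{tag}.png",t); cv2.imwrite(f"raw_side_{tag}.png",s)
E
python3 - <<'E'
from rob import *
a,pa,b,pb,h,w=P["driver"]
via(3*H+.02); 
q=IK([*b,Z],quat(3*H+TY[2])); env.movej(q)
lin(*b,.075+h,.2); shot("drv_above"); st("above")
E
```

```text
34:    if usevia: via(pl[1][0])
42:    via(pl[1][0]+(((pl[1][1]-pl[1][0]+np.pi)%(2*np.pi))-np.pi)/2)
above t 10.8 tcp [ 0.5757 -0.2343  0.1034] gap 55.3 grip 48.7 F [-0.2  0.2 -2.3]
```

View pics/drv_above.png

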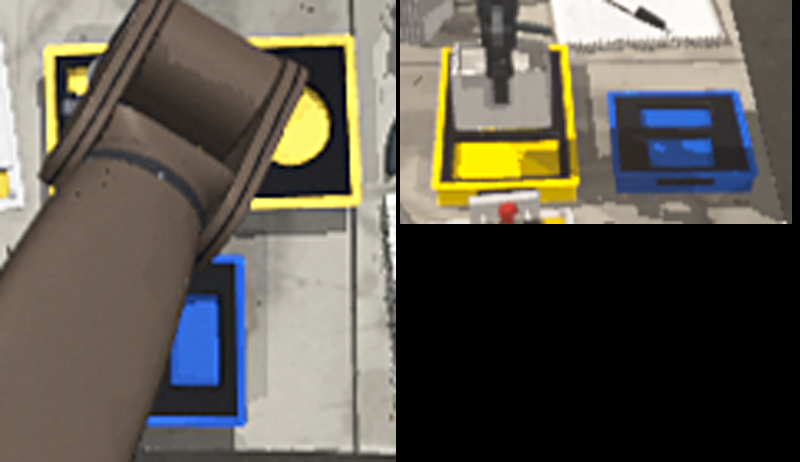

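The side view shows the driver held upright over its nest, with the end of the driver at crop (450–553, 128). I'll lower it with the force monitored from above the foam top.

```bash
python3 - <<'E'
s=open('rob.py').read()
i=s.index("    lin(*b,.10+h,.2); lin"); j=s.index('    print("touch')
s=s[:i]+'''    lin(*b,.10+h,.2); down(n)
def down(n):
    a,pa,b,pb,h,w=P[n]
    lin(*b,.034+h,.08); env.hold(.2); f0=fz(); st("above")
    for z in np.r_[.031:.017:-.002,.016:.0095:-.001]:
        lin(*b,z+h,.03); env.hold(.1); d=fz()-f0
        if d>3: break
'''+s[j:]
open('rob.py','w').write(s)
E
python3 - <<'E'
from rob import *
from geo import top,side
e=monitor.get_ee_pos(); 
c=np.array([[e[0]+sx*.048+.028*-np.sin(TY[2]),e[1]+.028,e[2]-.026] for sx in(1,-1)])
print("expected crop px",(side.proj(c)-[195,90])*2.8+[400,0])
down("driver"); st("down")
E
```

```text
expected crop px [[453.83651331 127.0591418 ]
 [549.43941169 126.40397897]]
above t 11.6 tcp [ 0.5748 -0.234   0.0608] gap 54.9 grip 48.7 F [-0.3  0.1 -2.3]
touch z 0.014 dF 6.2
down t 15.1 tcp [ 0.5745 -0.2338  0.0408] gap 55.5 grip 49.2 F [-2.1  0.8  3.9]
```

The driver touched at exactly the nest floor (14 mm). I'll release it and move the module up to its check point.

```bash
python3 - <<'E'
from rob import *
release("driver"); shot("drv_done")
pl=plan("module"); print(np.round(pl[1],2)); pick("module",pl); 
E
```

```text
released t 15.4 tcp [ 0.5746 -0.2338  0.04  ] gap 65.6 grip 0.0 F [-0.6 -0.6 -0.2]
[0.03 4.75]
gripped module t 21.7 tcp [0.4277 0.1152 0.0206] gap 44.0 grip 47.2 F [-0.1 -0.8  4. ]
lifted t 22.2 tcp [0.4272 0.1152 0.0403] gap 44.1 grip 46.5 F [-0.9  0.2 -2.2]
```

View pics/drv_done.png

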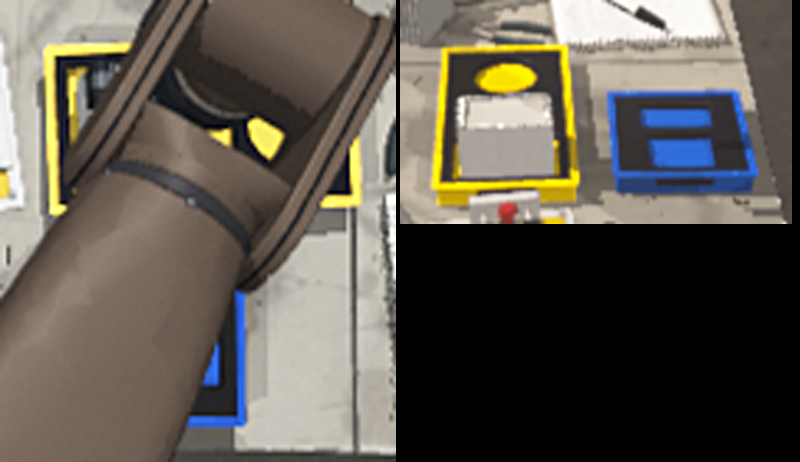

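The side view shows the driver seated upright in its nest, with yellow floor visible beside it at crop (460..565, 150). The module is gripped, so I'll place it next.

```bash
python3 - <<'E'
from rob import *
import numpy as np
class O:pass
A=(.03,4.75); pl=(0,(.03,3*H+TY[2]),None)
place("module",pl); st("down")
if monitor.get_ee_pos()[2]<.0365: release("module"); shot("mod_done")
E
```

```text
above t 27.1 tcp [ 0.5779 -0.3129  0.0549] gap 44.0 grip 46.5 F [ 0.5 -0.7 -2.5]
touch z 0.014 dF 4.4
down t 30.6 tcp [ 0.5777 -0.3127  0.0347] gap 44.1 grip 46.9 F [-1.2  0.2  1.9]
released t 30.8 tcp [ 0.5776 -0.3127  0.034 ] gap 55.0 grip 0.0 F [-0.4 -0.4 -0.3]
```

```bash
python3 - <<'E'
from rob import *
pl=plan("spool"); print(np.round(pl[1],2)); pick("spool",pl); shot("a"); st("up")
import cv2
s=cv2.imread("raw_side_a.png"); cv2.imwrite("pics/spool_held.png",cv2.resize(s,(800,600),interpolation=cv2.INTER_CUBIC))
E
```

```text
[1.57 0.04]
gripped spool t 38.9 tcp [0.6408 0.254  0.0151] gap 58.6 grip 49.3 F [ 0.5 -0.2  1.9]
lifted t 39.4 tcp [0.6402 0.2538 0.0344] gap 58.4 grip 49.1 F [ 0.1 -0.2 -3.4]
up t 40.5 tcp [0.6389 0.2535 0.2566] gap 58.3 grip 49.0 F [ 0.4  0.9 -2.2]
```

View pics/spool_held.png

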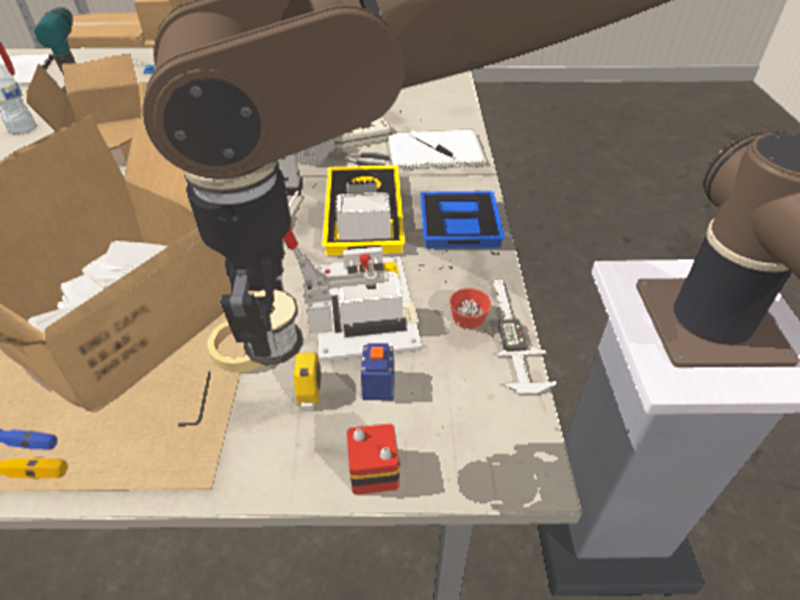

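The spool is held upright between the fingers at (272,330). The battery is untouched at (373,458). I'll place the spool.

```bash
python3 - <<'E'
from rob import *
place("spool",(0,(H,TY[2]),None)); st("down")
if monitor.get_ee_pos()[2]<.031: release("spool"); shot("spool_done")
E
```

```text
above t 45.2 tcp [ 0.5811 -0.3929  0.0489] gap 59.0 grip 48.8 F [ 1.  -0.5 -1.9]
touch z 0.014 dF 7.1
down t 48.7 tcp [ 0.5807 -0.3926  0.0291] gap 59.2 grip 49.5 F [-3.5  2.6  5.2]
released t 49.0 tcp [ 0.5807 -0.3927  0.0277] gap 70.1 grip 0.0 F [ 0.1 -0.1  0.2]
```

View pics/spool_done.png

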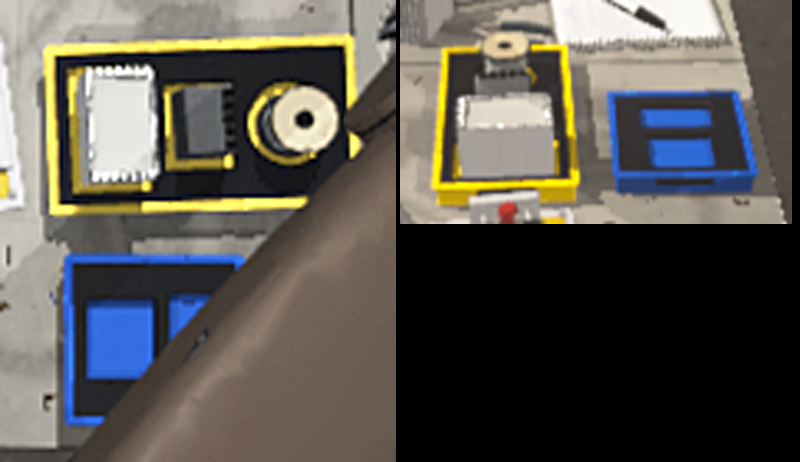

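All three lamp-kit parts sit in their nests: driver (122,123), module (203,120), spool (305,120), with yellow floor showing around them. I'll do the contactor next.

```bash
python3 - <<'E'
from rob import *
pl=plan("contactor"); print(np.round(pl[1],2)); pick("contactor",pl); place("contactor",(0,(.01,-H),None)); st("down")
if monitor.get_ee_pos()[2]<.043: release("contactor")
E
```

```text
[ 0.01 -1.57]
gripped contactor t 55.6 tcp [0.5426 0.1196 0.0267] gap 45.1 grip 47.1 F [0.3 0.2 2.9]
lifted t 56.1 tcp [0.5419 0.1196 0.0462] gap 44.9 grip 46.4 F [-0.4 -0.5 -3.8]
above t 60.7 tcp [ 0.388  -0.2431  0.0606] gap 45.5 grip 46.3 F [-0.1  0.3 -3.3]
touch z 0.014 dF 7.8
down t 64.2 tcp [ 0.3878 -0.243   0.0406] gap 45.2 grip 47.1 F [-2.5  1.7  4.5]
released t 64.5 tcp [ 0.388  -0.2432  0.0401] gap 56.2 grip 0.0 F [-0.7 -0.2  0.2]
```

```bash
python3 - <<'E'
from rob import *
pl=plan("tape"); print(np.round(pl[1],2)); pick("tape",pl); place("tape",(0,(.02,-H),None)); st("down")
if monitor.get_ee_pos()[2]<.041:
    release("tape"); env.movej([-1.357,.286,1.577,0,1.279,-.15]); st("home")
    a=imaging.capture("top");b=imaging.capture("side")
    c=np.hstack([cv2.resize(a[130:280,150:425],None,fx=1.45,fy=1.45),])
    cv2.imwrite("pics/end_top.png",cv2.resize(a[130:280,150:425],None,fx=2.9,fy=2.9,interpolation=cv2.INTER_CUBIC))
    cv2.imwrite("pics/end_side.png",cv2.resize(b[90:330,150:350],None,fx=2.5,fy=2.5,interpolation=cv2.INTER_CUBIC))
E
```

```text
[ 0.02 -1.57]
gripped tape t 71.0 tcp [0.6404 0.1285 0.0245] gap 29.2 grip 46.7 F [-0.1 -0.3  1.5]
lifted t 71.5 tcp [0.6401 0.1285 0.0445] gap 29.1 grip 46.3 F [ 0.1  0.1 -2.6]
above t 76.5 tcp [ 0.3879 -0.3082  0.0587] gap 28.8 grip 46.3 F [ 0.8 -0.6 -2.5]
touch z 0.014 dF 4.9
down t 80.0 tcp [ 0.3878 -0.308   0.0384] gap 29.5 grip 46.8 F [-1.3  1.4  2.4]
released t 80.3 tcp [ 0.3877 -0.3079  0.038 ] gap 40.2 grip 0.0 F [-0.1 -0.1 -0. ]
home t 83.4 tcp [ 0.2409 -0.6298  0.2309] gap 39.9 grip 0.0 F [ 0.9 -0.1 -0.2]
```

View pics/end_top.png

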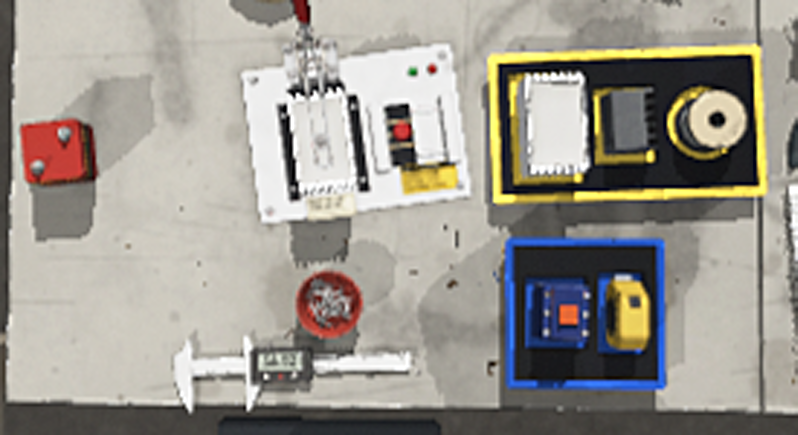

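View pics/end_side.png

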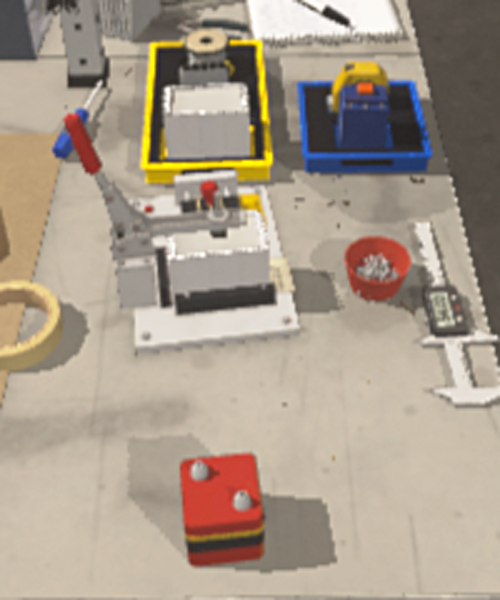

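All five parts stand upright in their nests: driver (555,122), module (627,120), spool (716,118), contactor (562,312) and tape (628,312) in the top view. The battery (58,152) and the tub (329,302) have not been moved.

```bash
python3 -c "
from workcell import env
print(env.sign_off())"
```

```text
the job is handed in; nothing more can be done
None
```

Both kits are made up and handed in at about 83 s: all five parts are upright and fully down in their nests, and the battery and tub are where they stood.

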